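# Load the second layer and click the stock case shut

### The arm

A 7-joint arm with a two-finger parallel gripper is mounted at the origin on the work surface. World frame = base frame: x ahead of the robot, y to its left, z up, the work surface at z = 0. Lengths are in m, angles in rad, forces in N, time in s.
With the tool pointing down it reaches from about 0.4 to 0.85 m from the base axis. Payload 10.4 kg.
Tool frame: the origin (TCP) lies on the centre line of the jaws, within the pads' length; the fingertips stand ahead of it and the grasp point (between the pads) is the TCP (ctrl.finger_overhang is the x of the fingertips in the tool frame, in m); x points along the fingers, y is the direction in which the jaws open and shut, and the axes are right-handed (so a half turn about x gives the same grasp; the last joint's range is limited). The gripper opens to 87 mm and grips with 3 to 60 N. Pads are 19 mm wide; open, the fingers measure 117 mm over their backs; the gripper's body (75 mm by 190 mm) begins 51 mm behind the grasp point.
Start: joints at [-1.16, 0.332, -0.065, 1.46, 0.022, 1.35, -0.088], TCP at [0.263, 0.567, 0.242] pointing down, gripper open.
Joint ranges: [-2.6, 2.6], [-0.5, 2.12], [-1.47, 1.34], [0.16, 2.42], [-1.27, 4.41], [0.06, 2.06], [-2.6, 2.6]. Speed limits (rad/s): [2.22, 2.22, 2.79, 2.79, 3.14, 3.14, 3.14].

### API

Orientations are given as a unit quaternion [x, y, z, w].
In Python, from rig import ctrl, capture, workorder gives the robot as it stands. The module is installed in compiled form; this text tells all that it offers.
- The arm moves only by the tool jog_arm, never from a script. Its argument "steps" is a list of rows, each an object of numbers: "tx", "ty", "tz": the shift along the tool's x, y, z in units of 1 m (1.0 is 1 m); "ax", "ay", "az": the turn, a rotation vector about the tool's x, y, z in units of 2 rad (1.0 is 2 rad). In form: [{"tx": .., "ty": .., "tz": .., "ax": .., "ay": .., "az": ..}, ...]. A call has 1 to 10 rows; each row is the pose to reach, as a shift and turn from the pose commanded when the call began, along the tool's axes at that moment; what a row does not reach only later rows make up. A row lasts 1/8 s, in which the tool goes at most 62.5 mm and 10.7 degrees, less where a joint would pass 70% of its speed; a pose out of reach is approached as far as the arm can. A call with a number of a shift or a turn outside -1 to 1 is refused whole. A call with a gripper value outside its range is refused whole. "hand" is the finger opening in mm, from 0 to 87, set as the call begins (left out, the last holds). The fingers move at their own pace and stop on an object; the grip force is fixed at half the most. Time passes only in rows, so rows that repeat a pose let the fingers close. It gives the time, the measured TCP pose, the force and the opening at its end, in the units of the state.
- ctrl.read_state(): the state, without advancing time (a new reading comes with each control period).
- capture(name): name is "scene" or "side" or "wrist"; returns a dict with "img" (480x640x3 uint8, red, green, blue), "vertical_fov" (degrees; the focal length in pixels is half the picture's height over the tangent of half this angle, whatever the lens; pixels are square), "cx", "cy" (the principal point, pixels), "distortion" ([k1, k2, p1, p2, k3] as OpenCV has them; the pictures are not rectified), "rvec" (rotation vector, rad) and "tvec" (3), from world to camera coordinates, as OpenCV has them. Camera axes: x right, y down, z forward; pixel columns grow to the right and rows downward; lengths in m; the calibration is good to about 2 mm. A picture is of the moment at which its call begins. There is no depth.
- workorder.hand_in(): hands the job in, once; it reports no verdict.
The state is a dict: "time_s": time; "joint_pos": joint angles; "qvel": joint speeds; "effort": joint torques, N m; "eef_pos": TCP position; "tool_rot": TCP orientation; "force": force on the tool from outside, world axes, zero at the start; "ft_torque": the same for the moment, N m; "finger_gap": opening from 0.0 (shut) to 1.0 (fully open).
Only numpy, scipy, OpenCV 4.12 (cv2) and the standard library are available. Lean on these libraries where they do the work, as an engineer would, in place of code of your own. Each camera call takes 0.05 s, during which the arm holds its last target.

### The job

The two silver tubes in the grey stock case must not be scratched: lay the loose wooden spacer stick across them, centred, near the latch end of the bay (away from the stick already there), and then lay the third tube centrally on the two sticks, parallel to the tubes below and clear of them. Then push the clear sliding cover shut by its orange tab until the green spring latch clicks up behind its steel bar. Leave the carton, the blue bin and the jar where they are.

Things in the scene. Friction and masses are not known exactly. Their poses are not given: they have to be found in the camera images.
- case: Fixed grey stock case, 166 (x) x 416 (y) x 84 mm (rails run on to y 230), small yaw. Origin: centre of its underside. Its -y half is an open bay (inside x -75..75, y -200..0 mm, floor z 8; end walls 68 high, side walls with cover rails 84). Its +y half has a blue roof, top z 72, over which the open cover is parked. Latch housing outside the far (+x) side wall: x 83..115, y -192..-155, 64 high.
- low_near_mid (a point): Centre of the lower silver square tube nearer the robot, 20 x 150 x 20 mm, long axis = its y, loose on the bay floor along the case's y; at about case x -36, y -100, z 18 mm (top z 28).
- low_far_mid (a point): Centre of the other lower silver tube, same size, at about case x +36, y -100, z 18 mm (top z 28).
- spacer_set_mid (a point): Centre of the wooden spacer stick (110 x 15 x 15 mm, long axis = its x) that already lies loose across the two lower tubes near the roofed end of the bay, at about case x 0, y -60..-45, z 35.5 mm. It stays there.
- spacer_mid (a point): Centre of the loose wooden spacer stick, 110 x 15 x 15 mm, 20 g, long axis = its x, flat on the table (centre 7.5 mm up). Its place: across both lower tubes, centre at case x 0, y about -150 (latch end), z 35.5 mm, long axis along the case's x.
- top_tube_mid (a point): Centre of the third silver square tube (black end caps), 20 x 150 x 20 mm, 70 to 140 g, long axis = its y, flat on the table (centre 10 mm up). Its place: on both sticks, centre at case x 0, y -100, z 53 mm, long axis along the case's y.
- cover (a joint): Clear sliding cover, orange edges, 146 x 206 x 5 mm, underside z 74.5 mm. In m: 0 = home at its stop, grows as it opens to the case's +y (most 0.225; starts wide open). Drags 1.5 N. Near home the steel bar on its +x edge must press the spring latch down (up to about 12 N); pushed less than home it does not catch. Caught, it stays within 0 to 0.003; no release.
- push_tab (a point): Centre of the cover's upright orange tab, 80 (case x) x 14 (case y) x 34 mm high (z 80 to 114), at the cover's trailing edge; at case x 0, y -8 mm + the cover's joint value, z 97 mm. Push its +y face towards the case's -y. Behind it (+y) is only the roof at z 72 between the rails.
- latch (a joint): Green spring latch tongue outside the case's +x wall near the bay's end (case x 100, y -183, top z 80 mm). In m: 0 = up, grows as it is pressed down (about 0.006 while the cover's bar passes over, most 0.010). Spring 2.5 to 5 N. Caught = back up with the cover home.
- carton: Small cardboard carton, 70 x 90 x 45 mm, a bystander. Origin: centre of its underside.
- bin: Blue open plastic bin, 140 x 100 x 60 mm, a bystander. Origin: centre of its underside.
- jar: Amber jar with a steel cap, 64 mm across, 85 mm high, a bystander. Origin: centre of its underside.
Things that resemble listed ones, but are neither listed nor needed, are in the scene too. What is shaped like the part that bears top_tube_mid but pink is not meant.

How it is judged:
By the outcome, as a careful person would: the job done as asked, in the order asked, and still so for the second after the job is handed in, with the robot touching nothing.
It also fails if it takes over 72 s, if anything falls off the work surface, if the arm or the gripper's body presses on something with over 40 N, if the wrist force passes 120 N, or if a joint passes its speed limit or range.

## Working session

There is one attempt and no reset: what is moved stays moved. The work goes in short steps, Python scripts to look and compute and a tool call to move; the robot and the scene stay as the last step left them, time stands still between calls to the robot, and variables do not carry over. Pictures are saved under pics/ and viewed, and the job is handed in when it is done.

Besides the shell and the picture viewer there is one more tool, called after ">>>" as a command line: name --argument value ..., lists and objects as JSON in quotes. jog_arm: Moves the arm, as the interface text tells. Shifts and turns lie within -1 to 1; 1 stands for 1 m of shift or 2 rad of turn. Its arguments: {"type":"object","properties":{"steps":{"type":"array"},"hand":{"type":"number"}},"required":["steps"]}

```bash
mkdir -p pics; ls; cat > h.py <<'E'
import numpy as np,cv2,pickle
from rig import ctrl,capture,workorder
def snap(n,tag):
    c=capture(n); cv2.imwrite(f'pics/{tag}.png',c['img'][:,:,::-1]); pickle.dump(c,open(f'pics/{tag}.pkl','wb')); return c
E
python3 - <<'E'
from h import *
for n in('scene','side','wrist'):
    c=snap(n,n+'0'); print(n,c['vertical_fov'],c['cx'],c['cy'],c['distortion'],c['rvec'],c['tvec'])
print(ctrl.read_state(),ctrl.finger_overhang)
E
```

```text
pics
scene 47.47236272013677 314.9234060124968 229.23732983764583 [-0.13960044  0.          0.          0.          0.        ] [ 1.7654668   1.58867572 -0.72543642] [-0.05715128 -0.2876015   1.95122548]
side 50.46036922470144 312.48623769146695 246.25008383745293 [0.00203751 0.         0.         0.         0.        ] [ 2.41709306 -0.36890781  0.1575473 ] [-0.53935566  0.19169433  0.99641014]
wrist 62.48339867236642 317.0719500273287 239.98644056088614 [-0.05122879  0.          0.          0.          0.        ] [-2.44825978 -1.56334648 -0.21234219] [-0.62500676 -0.03259474  0.39092871]
{'time_s': 0.15, 'joint_pos': array([-1.15960148,  0.33272865, -0.06468337,  1.46072968,  0.02159935,
        1.34984454, -0.08845997]), 'qvel': array([ 0.00053618, -0.00397312, -0.00174953, -0.0051987 , -0.0002527 ,
        0.00089944, -0.00047392]), 'effort': array([ 3.73814846e-04, -6.23628259e+01,  2.42652657e-02, -3.90144789e+01,
       -6.13881228e-02,  3.72499949e-02,  1.31984075e-04]), 'eef_pos': array([0.26260086, 0.56688358, 0.24094435]), 'tool_rot': array([ 0.15180227,  0.6906037 , -0.15250946,  0.6904806 ]), 'force': array([ 0.1095656 , -1.06300015, -0.14531732]), 'ft_torque': array([-0.02288357,  0.04938687, -0.00216231]), 'finger_gap': 1.001412708552667} 0.019
```

View pics/scene0.png

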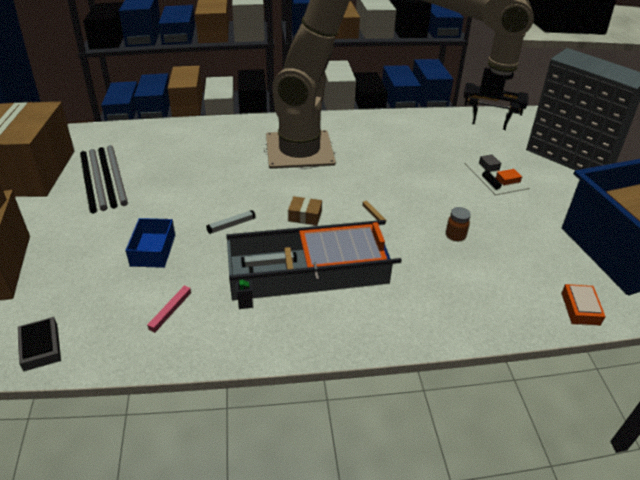

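View pics/side0.png

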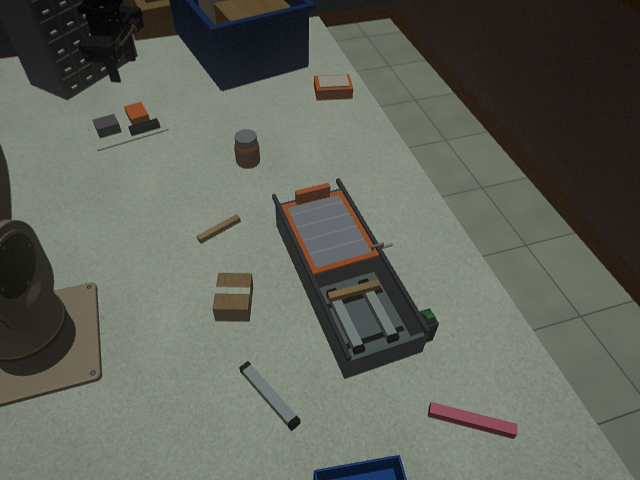

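View pics/wrist0.png

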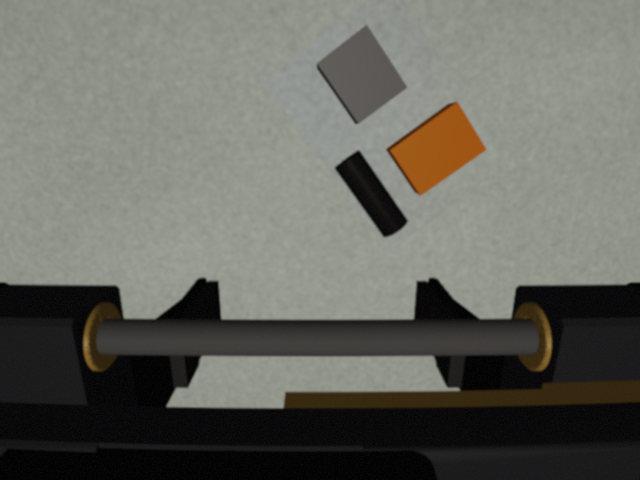

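The side view shows the spacer at about (218,228), the tube at (270,395), the open bay with two tubes and the set stick near (350,310), and the pink decoy at (472,420). I'll enlarge the parts to measure.

```bash
python3 - <<'E'
from h import *
a=cv2.imread('pics/side0.png')
def crop(x,y,w,h,s,n): cv2.imwrite('pics/'+n,cv2.resize(a[y:y+h,x:x+w],None,fx=s,fy=s,interpolation=cv2.INTER_CUBIC))
crop(265,170,190,220,2.7,'c1.png')
crop(190,205,120,235,2.5,'c2.png')
E
```

```text
(no output)
```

View pics/c1.png

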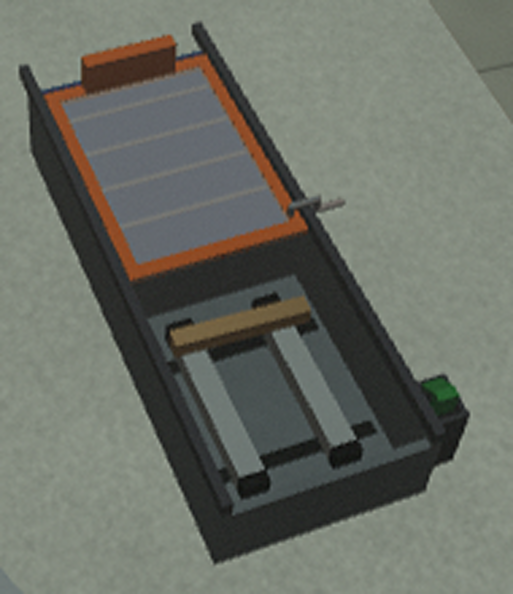

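View pics/c2.png

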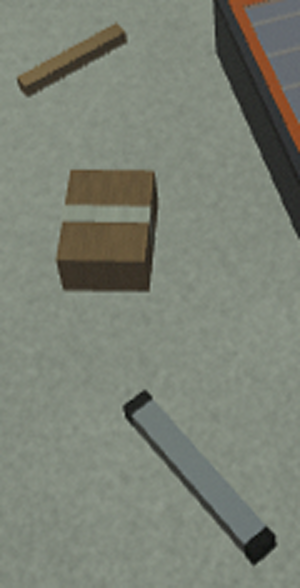

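```bash
cat >> h.py <<'E'
def cam(c):
    f=240/np.tan(np.radians(c['vertical_fov'])/2)
    return np.array([[f,0,c['cx']],[0,f,c['cy']],[0,0,1.]]),np.array(c['distortion'],float)
def proj(c,P):
    K,d=cam(c); return cv2.projectPoints(np.array(P,float).reshape(-1,3),np.array(c['rvec'],float),np.array(c['tvec'],float),K,d)[0][:,0]
def ray(c,px,z):
    K,d=cam(c); u=cv2.undistortPoints(np.array(px,float).reshape(-1,1,2),K,d)[:,0]
    R=cv2.Rodrigues(np.array(c['rvec'],float))[0]; t=np.array(c['tvec'],float).ravel()
    o=-R.T@t; D=np.c_[u,np.ones(len(u))]@R
    return o+D*((z-o[2])/D[:,2])[:,None]
def load(t): return pickle.load(open(f'pics/{t}.pkl','rb'))
def c2w(p,P):
    P=np.array(P,float).reshape(-1,3); x,y,a=p; c,s=np.cos(a),np.sin(a)
    return np.c_[x+c*P[:,0]-s*P[:,1],y+s*P[:,0]+c*P[:,1],P[:,2]]
E
python3 - <<'E'
from h import *
from scipy.optimize import least_squares
c=load('side0')
D=[((216,562),(-83,-208,0)),((425,490),(83,-208,0)),((32,152),(-83,208,0)),((22,67),(-83,230,84)),((195,25),(83,230,84)),((440,388),(100,-183,80))]
px=np.array([d[0] for d in D])/2.7+[265,170]; P=np.array([d[1] for d in D])/1000
r=least_squares(lambda p:(proj(c,c2w(p,P))-px).ravel(),[.6,0,0],loss='soft_l1',f_scale=1.5)
print(r.x,(proj(c,c2w(r.x,P))-px).round(1).tolist())
np.save('case.npy',r.x)
o=lambda l:np.array(l)/2.5+[190,205]
s=ray(c,o([(17,80),(117,24),(126,36),(27,90)]),.015); print('spacer top',s.round(4).tolist(),s.mean(0))
t=ray(c,o([(124,406),(143,390),(272,532),(249,551)]),.02); print('tube top',t.round(4).tolist(),t.mean(0))
for q in(s,t):
    pass
k=ray(c,o([(70,170),(155,170),(148,262),(57,262)]),.045);print('carton',k.round(3).tolist())
# set checks
im=cv2.imread('pics/side0.png')
def box(T,x0,x1,y0,y1,z0,z1):
    for z in(z0,z1):
        q=proj(c,T([(x0,y0,z),(x1,y0,z),(x1,y1,z),(x0,y1,z)])); yield q
im=cv2.resize(im[170:390,265:455],None,fx=2.7,fy=2.7)
for b in[(-83,83,-208,208,0,84),(-46,-26,-175,-25,8,28),(26,46,-175,-25,8,28),(-55,55,-60,-45,28,43),(-40,40,210,224,80,114)]:
    for q in box(lambda P:c2w(r.x,np.array(P)/1000),*b): cv2.polylines(im,[((q-[265,170])*2.7).astype(int)],True,(0,255,255),1)
cv2.imwrite('pics/ov1.png',im)
E
```

```text
[ 0.62257861 -0.0342461   0.05583458] [[-0.3, 0.4], [-0.1, -0.4], [-1.3, -0.6], [-2.0, -0.8], [1.2, -2.0], [3.6, 2.6]]
spacer top [[0.3441, 0.1736, 0.015], [0.4463, 0.2166, 0.015], [0.451, 0.1988, 0.015], [0.3508, 0.1589, 0.015]] [0.39803968 0.1869876  0.015     ]
tube top [[0.367, -0.1761, 0.02], [0.3835, -0.1675, 0.02], [0.4448, -0.3007, 0.02], [0.4258, -0.3088, 0.02]] [ 0.4052794  -0.23827232  0.02      ]
carton [[0.37, 0.034, 0.045], [0.437, 0.013, 0.045], [0.411, -0.074, 0.045], [0.343, -0.053, 0.045]]
```

View pics/ov1.png

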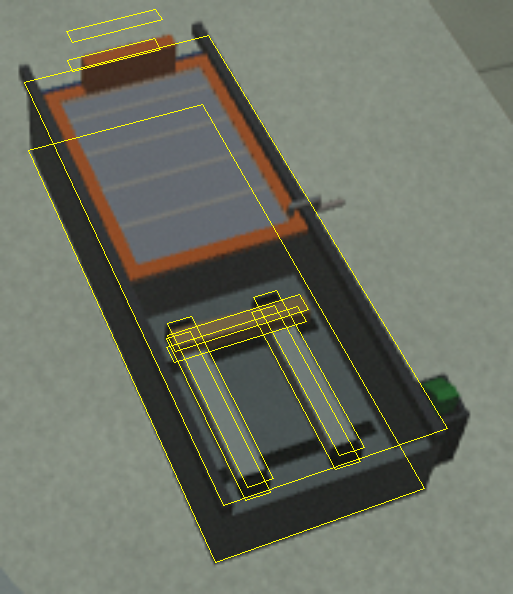

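```bash
cat >> h.py <<'E'
from scipy.spatial.transform import Rotation as Ro
def goal(p,jaw):
    """p world TCP, jaw world angle rad of tool y; tool x down. uses last commanded ~ measured pose"""
    s=ctrl.read_state(); R=Ro.from_quat(s['tool_rot']); p0=np.array(s['eef_pos'])
    cur=R.as_matrix(); now=np.arctan2(cur[1,1],cur[0,1])
    jaw=now+(jaw-now+np.pi/2)%np.pi-np.pi/2
    x=np.array([0,0,-1.]);y=np.array([np.cos(jaw),np.sin(jaw),0]);z=np.cross(x,y)
    T=Ro.from_matrix(np.c_[x,y,z])
    d=R.inv().apply(np.array(p)-p0); w=(R.inv()*T).as_rotvec()/2
    print('now jaw',np.degrees(now).round(1),'to',np.degrees(jaw).round(1),'t',d.round(4),'a',w.round(4),'rows>=',np.linalg.norm(d)/.0625,np.degrees(np.linalg.norm(w)*2)/10.7,'j7',s['joint_pos'][6].round(2),'q',s['joint_pos'].round(2))
def st():
    s=ctrl.read_state(); R=Ro.from_quat(s['tool_rot']).as_matrix()
    print('t',round(s['time_s'],2),'p',s['eef_pos'].round(4),'jaw',np.degrees(np.arctan2(R[1,1],R[0,1])).round(2),'tilt',R[:,0].round(4),'F',s['force'].round(1),'gap',s['finger_gap'])
E
python3 - <<'E'
from h import *
st(); goal([.398,.187,.2],np.radians(112))
a=cv2.imread('pics/scene0.png')
cv2.imwrite('pics/s1.png',cv2.resize(a[190:320,195:415],None,fx=3.6,fy=3.6,interpolation=cv2.INTER_CUBIC))
E
```

```text
t 0.15 p [0.2626 0.5669 0.2409] jaw 65.15 tilt [-4.e-04 -9.e-04 -1.e+00] F [ 0.1 -1.1 -0.1] gap 1.001412708552667
now jaw 65.1 to 112.0 t [ 0.0412 -0.2878  0.2825] a [-4.089e-01 -2.000e-04  5.000e-04] rows>= 6.485842342465839 4.378721156610724 j7 -0.09 q [-1.16  0.33 -0.06  1.46  0.02  1.35 -0.09]
```

View pics/s1.png

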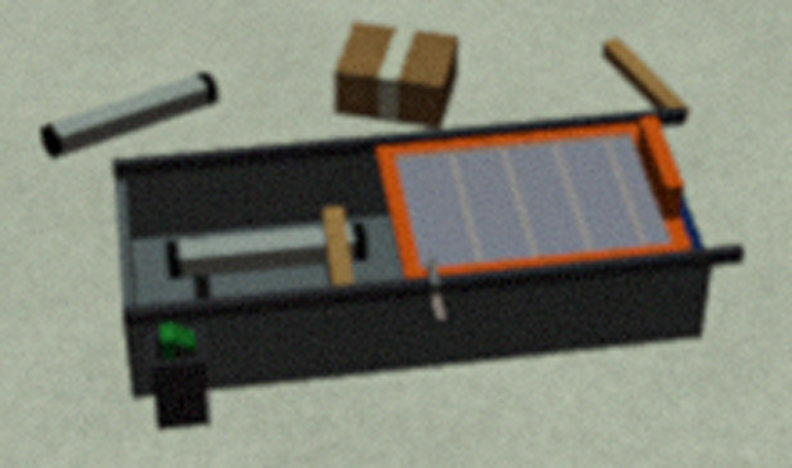

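>>> jog_arm --steps '[{"tx":0.041,"ty":-0.288,"tz":0.283,"ax":-0.409},{"tx":0.041,"ty":-0.288,"tz":0.283,"ax":-0.409},{"tx":0.041,"ty":-0.288,"tz":0.283,"ax":-0.409},{"tx":0.041,"ty":-0.288,"tz":0.283,"ax":-0.409},{"tx":0.041,"ty":-0.288,"tz":0.283,"ax":-0.409},{"tx":0.041,"ty":-0.288,"tz":0.283,"ax":-0.409},{"tx":0.041,"ty":-0.288,"tz":0.283,"ax":-0.409},{"tx":0.041,"ty":-0.288,"tz":0.283,"ax":-0.409},{"tx":0.041,"ty":-0.288,"tz":0.283,"ax":-0.409}]' --hand 60

```text
validation failed for argument at $.st...
```

```bash
python3 - <<'E'
from h import *
from scipy.optimize import least_squares
st(); snap('wrist','w1')
A=load('side0');B=load('scene0')
Da=[((216,562),(-83,-208,0)),((425,490),(83,-208,0)),((32,152),(-83,208,0)),((22,67),(-83,230,84)),((195,25),(83,230,84)),((440,388),(100,-183,80))]
Db=[((116,163),(-83,-208,84)),((127,312),(83,-208,84)),((135,396),(83,-208,0)),((703,335),(83,208,0)),((740,247),(83,230,84)),((686,112),(-83,230,84)),((177,335),(100,-183,80))]
f=lambda D,s,o:(np.array([d[0] for d in D])/s+o,np.array([d[1] for d in D])/1000)
pa,Pa=f(Da,2.7,[265,170]);pb,Pb=f(Db,3.6,[195,190])
ra=lambda p:proj(A,c2w(p,Pa))-pa; rb=lambda p:proj(B,c2w(p,Pb))-pb
for g in(lambda p:rb(p).ravel(),lambda p:np.r_[ra(p),rb(p)].ravel()):
    r=least_squares(g,[.6,0,0],loss='soft_l1'); print(r.x.round(4)); print(ra(r.x).round(1).tolist(),rb(r.x).round(1).tolist())
np.save('case.npy',r.x)
E
```

```text
t 0.15 p [0.2626 0.5669 0.2409] jaw 65.15 tilt [-4.e-04 -9.e-04 -1.e+00] F [ 0.1 -1.1 -0.1] gap 1.001412708552667
[ 0.6224 -0.0321  0.0571]
[[-0.6, -0.6], [-0.5, -1.5], [-1.7, -1.2], [-2.5, -1.4], [0.6, -2.6], [3.1, 1.5]] [[-0.4, -1.3], [-0.2, 0.7], [0.4, 0.8], [0.6, 0.1], [2.2, 0.4], [-0.2, -2.2], [-3.2, -0.7]]
[ 0.6226 -0.0331  0.0575]
[[-0.3, -0.2], [-0.2, -1.1], [-1.5, -0.8], [-2.3, -1.0], [0.8, -2.3], [3.4, 1.9]] [[-0.9, -1.2], [-0.6, 0.8], [-0.0, 0.9], [0.2, 0.2], [1.8, 0.5], [-0.5, -2.1], [-3.6, -0.6]]
```

View pics/w1.png

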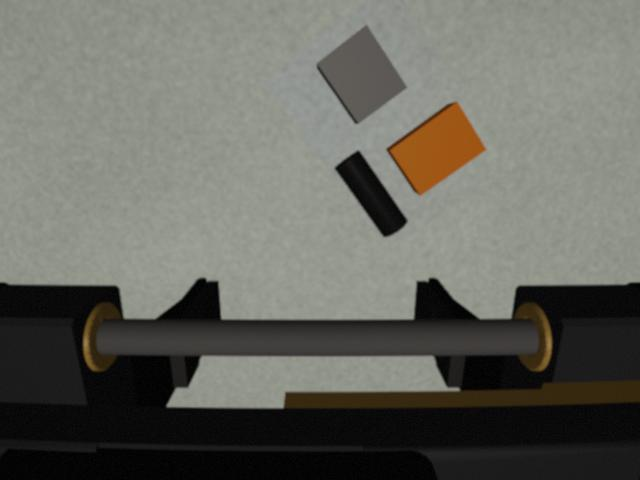

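The move was refused and the wrist view is unchanged. The rows probably need all six numbers, so I'll try that.

>>> jog_arm --steps '[{"tx":0.041,"ty":-0.288,"tz":0.283,"ax":-0.409,"ay":0,"az":0},{"tx":0.041,"ty":-0.288,"tz":0.283,"ax":-0.409,"ay":0,"az":0},{"tx":0.041,"ty":-0.288,"tz":0.283,"ax":-0.409,"ay":0,"az":0},{"tx":0.041,"ty":-0.288,"tz":0.283,"ax":-0.409,"ay":0,"az":0},{"tx":0.041,"ty":-0.288,"tz":0.283,"ax":-0.409,"ay":0,"az":0},{"tx":0.041,"ty":-0.288,"tz":0.283,"ax":-0.409,"ay":0,"az":0},{"tx":0.041,"ty":-0.288,"tz":0.283,"ax":-0.409,"ay":0,"az":0},{"tx":0.041,"ty":-0.288,"tz":0.283,"ax":-0.409,"ay":0,"az":0},{"tx":0.041,"ty":-0.288,"tz":0.283,"ax":-0.409,"ay":0,"az":0}]' --hand 60

```text
time_s: 1.32
eef_pos: [0.3982, 0.1875, 0.2006]
tool_rot: [-0.135, 0.694, 0.135, 0.694]
force: [-0.5, 0.1, -0.3]
finger_gap: 0.689
```

```bash
python3 - <<'E'
from h import *
st(); snap('wrist','w1')
E
```

```text
t 1.32 p [0.3982 0.1875 0.2006] jaw 112.04 tilt [ 0.e+00  4.e-04 -1.e+00] F [-0.5  0.1 -0.3] gap 0.6891033608496061
```

View pics/w1.png

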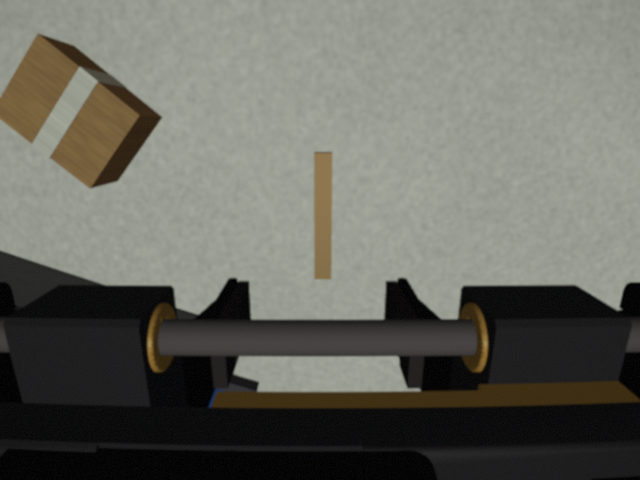

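The stick sits between the jaws at columns 315–331, rows 152–279, well aligned. I'll refine its position from this view.

```bash
python3 - <<'E'
from h import *
c=load('w1'); s=ray(c,[(314.5,152),(331,152),(330.5,279),(314.5,279)],.015); print(s.round(4).tolist(),s.mean(0)); a=(s[0]+s[1]-s[2]-s[3])/2; print(np.linalg.norm(a),np.degrees(np.arctan2(a[1],a[0])),np.linalg.norm(s[0]-s[1]))
m=s.mean(0); t=np.arctan2(a[1],a[0])+np.pi/2
goal([m[0],m[1],.0225],t)
E
```

```text
[[0.3474, 0.1651, 0.015], [0.3424, 0.1776, 0.015], [0.4447, 0.2195, 0.015], [0.45, 0.2063, 0.015]] [0.39615186 0.19213059 0.015     ]
0.11059261998934485 -157.89172335372092 0.013469559819533202
now jaw 112.1 to 112.1 t [ 0.1781  0.0046 -0.0002] a [-0.0001  0.0001 -0.0001] rows>= 2.850807676242593 0.002023730708959652 j7 1.4 q [-0.69 -0.05  0.14  1.98  0.01  1.21  1.4 ]
```

>>> jog_arm --steps '[{"tx":0.1,"ty":0.002,"tz":0,"ax":0,"ay":0,"az":0},{"tx":0.1,"ty":0.002,"tz":0,"ax":0,"ay":0,"az":0},{"tx":0.15,"ty":0.002,"tz":0,"ax":0,"ay":0,"az":0},{"tx":0.178,"ty":0.002,"tz":0,"ax":0,"ay":0,"az":0},{"tx":0.178,"ty":0.002,"tz":0,"ax":0,"ay":0,"az":0},{"tx":0.178,"ty":0.002,"tz":0,"ax":0,"ay":0,"az":0}]' --hand 60

```text
time_s: 2.12
eef_pos: [0.3974, 0.1897, 0.0225]
tool_rot: [-0.136, 0.694, 0.136, 0.694]
force: [0.0, 0.6, 1.1]
finger_gap: 0.687
```

>>> jog_arm --steps '[{"tx":0,"ty":0,"tz":0,"ax":0,"ay":0,"az":0},{"tx":0,"ty":0,"tz":0,"ax":0,"ay":0,"az":0},{"tx":0,"ty":0,"tz":0,"ax":0,"ay":0,"az":0},{"tx":0,"ty":0,"tz":0,"ax":0,"ay":0,"az":0},{"tx":0,"ty":0,"tz":0,"ax":0,"ay":0,"az":0},{"tx":0,"ty":0,"tz":0,"ax":0,"ay":0,"az":0}]' --hand 5

```text
time_s: 2.88
eef_pos: [0.3977, 0.1887, 0.0226]
tool_rot: [-0.135, 0.694, 0.135, 0.694]
force: [-0.2, -0.1, 0.8]
finger_gap: 0.167
```

>>> jog_arm --steps '[{"tx":-0.05,"ty":0,"tz":0,"ax":0,"ay":0,"az":0},{"tx":-0.1,"ty":0,"tz":0,"ax":0,"ay":0,"az":0},{"tx":-0.15,"ty":0,"tz":0,"ax":0,"ay":0,"az":0},{"tx":-0.18,"ty":0,"tz":0,"ax":0,"ay":0,"az":0},{"tx":-0.18,"ty":0,"tz":0,"ax":0,"ay":0,"az":0}]' --hand 5

```text
time_s: 3.5
eef_pos: [0.3987, 0.1893, 0.2047]
tool_rot: [-0.134, 0.693, 0.136, 0.696]
force: [0.1, -0.0, -0.2]
finger_gap: 0.171
```

```bash
python3 - <<'E'
from h import *
st(); snap('wrist','w2'); snap('side','s2')
p=np.load('case.npy');w=c2w(p,[(0,-.12,.2)])[0]; print(w); goal(w,p[2]+np.pi/2)
E
```

```text
t 3.5 p [0.3987 0.1893 0.2047] jaw 112.01 tilt [ 0.0036  0.0026 -1.    ] F [ 0.1 -0.  -0.2] gap 0.1711864265636893
[ 0.62949265 -0.15292294  0.2       ]
now jaw 112.0 to 93.3 t [ 0.0019 -0.4036  0.0871] a [ 0.1633 -0.0002 -0.    ] rows>= 6.606429847111743 1.7493721091348715 j7 1.4 q [-0.7  -0.06  0.15  1.98  0.01  1.21  1.4 ]
```

View pics/w2.png

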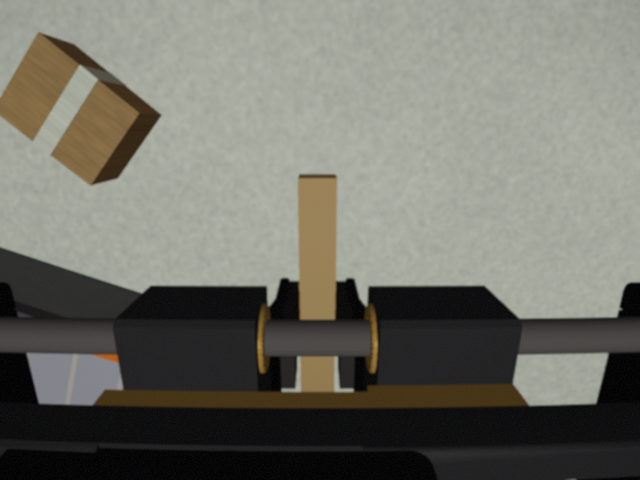

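```bash
python3 - <<'E'
from h import *
c=load('w2'); e=ray(c,[(299,175),(336,175)],.197); print(e); 
tcp=np.array([.3987,.1893]); u=np.array([np.cos(np.radians(22)),np.sin(np.radians(22))]); v=np.array([-u[1],u[0]])
d=e.mean(0)[:2]-tcp; print('along',d@u,'across',d@v)
p=np.load('case.npy');w=c2w(p,[(0,-.15,.2)])[0]; print(w); goal(w,p[2]+np.pi/2)
E
```

```text
[[0.34911896 0.16213001 0.197     ]
 [0.34385159 0.17518653 0.197     ]]
along -0.05614518090172252 across 0.0004212983717296441
[ 0.63121774 -0.1828733   0.2       ]
now jaw 112.0 to 93.3 t [ 0.0019 -0.432   0.0775] a [ 0.1633 -0.0002 -0.    ] rows>= 7.022626558521592 1.7493721091348715 j7 1.4 q [-0.7  -0.06  0.15  1.98  0.01  1.21  1.4 ]
```

>>> jog_arm --steps '[{"tx":0.002,"ty":-0.432,"tz":0.078,"ax":0.163,"ay":0,"az":0},{"tx":0.002,"ty":-0.432,"tz":0.078,"ax":0.163,"ay":0,"az":0},{"tx":0.002,"ty":-0.432,"tz":0.078,"ax":0.163,"ay":0,"az":0},{"tx":0.002,"ty":-0.432,"tz":0.078,"ax":0.163,"ay":0,"az":0},{"tx":0.002,"ty":-0.432,"tz":0.078,"ax":0.163,"ay":0,"az":0},{"tx":0.002,"ty":-0.432,"tz":0.078,"ax":0.163,"ay":0,"az":0},{"tx":0.002,"ty":-0.432,"tz":0.078,"ax":0.163,"ay":0,"az":0},{"tx":0.002,"ty":-0.432,"tz":0.078,"ax":0.163,"ay":0,"az":0},{"tx":0.002,"ty":-0.432,"tz":0.078,"ax":0.163,"ay":0,"az":0},{"tx":0.002,"ty":-0.432,"tz":0.078,"ax":0.163,"ay":0,"az":0}]' --hand 5

```text
time_s: 4.85
eef_pos: [0.6317, -0.1809, 0.2001]
tool_rot: [-0.021, 0.707, 0.022, 0.707]
force: [-0.1, -0.4, -1.1]
finger_gap: 0.167
```

```bash
python3 - <<'E'
from h import *
st(); snap('wrist','w3'); snap('side','s3')
E
```

```text
t 4.85 p [ 0.6317 -0.1809  0.2001] jaw 93.44 tilt [-6.0e-04  1.1e-03 -1.0e+00] F [-0.1 -0.4 -1.1] gap 0.1665548302947101
```

View pics/w3.png

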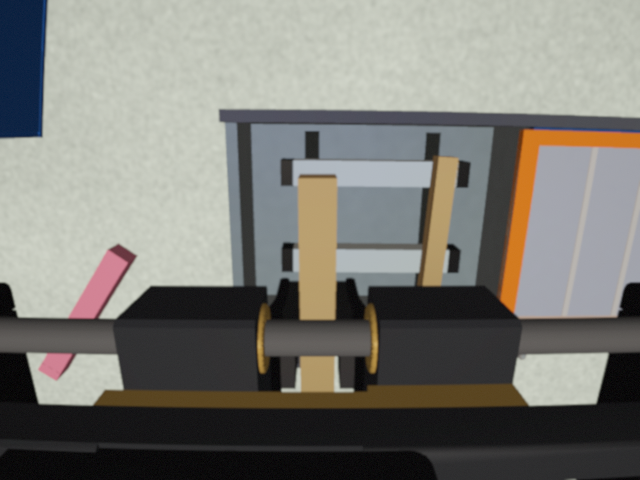

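View pics/s3.png

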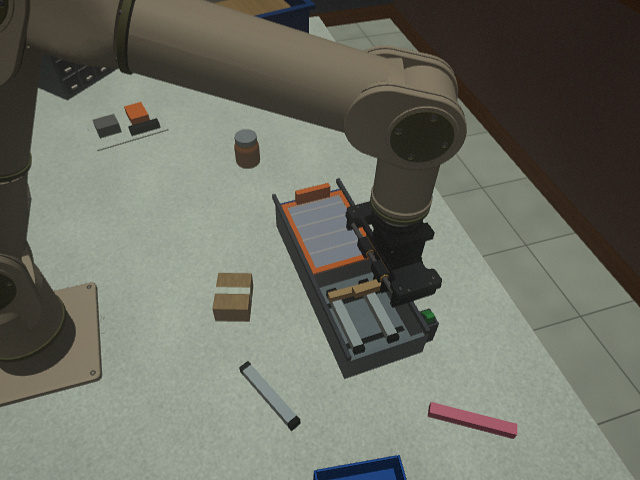

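The wrist view shows both lower tubes at rows 173 and 260, the set stick at column ~440, and the held stick at 300–336. I'll enlarge it for a precise fit.

```bash
python3 - <<'E'
from h import *
a=cv2.imread('pics/w3.png')
cv2.imwrite('pics/w3c.png',cv2.resize(a[95:320,210:540],None,fx=2.4,fy=2.4,interpolation=cv2.INTER_CUBIC))
E
```

```text
(no output)
```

View pics/w3c.png

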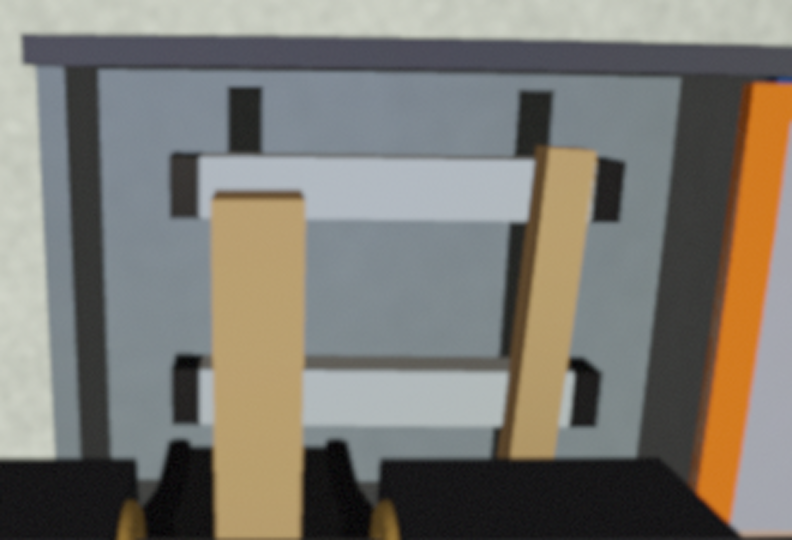

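```bash
python3 - <<'E'
from h import *
c=load('w3'); o=lambda l:np.array(l)/2.4+[210,95]
p=np.load('case.npy')
def tocase(w):
    a=p[2]; d=w[:,:2]-p[:2]; return np.c_[np.cos(a)*d[:,0]+np.sin(a)*d[:,1],-np.sin(a)*d[:,0]+np.cos(a)*d[:,1]]*1000
for n,q,z in[('near',[(172,157),(172,217),(620,221),(624,163)],.028),('far',[(176,369),(176,424),(597,427),(600,373)],.028),('set near end',[(537,150),(598,152)],.043),('set mid',[(509,458),(555,458)],.043),('rail out',[(22,36),(791,46)],.084),('rail in',[(24,64),(791,75)],.084),('wall68 outer',[(38,66),(54,450)],.068),('wall68 inner',[(66,66),(83,450)],.068),('cover lead',[(750,83),(697,495)],.0795),('held',[(213,197),(303,197),(302,455),(216,455)],.193)]:
    w=ray(c,o(q),z); print(n,tocase(w).round(1).tolist(),'mean',tocase(w).mean(0).round(1),w.mean(0).round(4), 'ang(case) ',np.degrees(np.arctan2(*(tocase(w)[-1]-tocase(w)[0])[::-1])).round(1))
print(tocase(np.array([[.6317,-.1809]])))
E
```

```text
near [[-49.3, -175.4], [-29.6, -175.8], [-28.9, -25.5], [-48.1, -26.1]] mean [ -39.  -100.7] [ 0.5895 -0.1359  0.028 ] ang(case)  89.5
far [[23.2, -175.6], [43.6, -176.0], [44.7, -26.2], [24.5, -27.1]] mean [  34.  -101.2] [ 0.6624 -0.1322  0.028 ] ang(case)  89.5
set near end [[-53.0, -59.9], [-52.6, -40.5]] mean [-52.8 -50.2] [ 0.5728 -0.0862  0.043 ] ang(case)  88.7
set mid [[50.3, -61.3], [50.4, -45.4]] mean [ 50.4 -53.3] [ 0.6759 -0.0835  0.043 ] ang(case)  89.9
rail out [[-84.9, -209.4], [-83.8, -5.2]] mean [ -84.3 -107.3] [ 0.5446 -0.1451  0.084 ] ang(case)  89.7
rail in [[-77.7, -209.3], [-76.3, -4.1]] mean [ -77.  -106.7] [ 0.5518 -0.1441  0.084 ] ang(case)  89.6
wall68 outer [[-77.5, -209.1], [37.6, -210.8]] mean [ -19.9 -209.9] [ 0.6148 -0.2438  0.068 ] ang(case)  -0.8
wall68 inner [[-77.5, -201.2], [37.6, -201.7]] mean [ -19.9 -201.4] [ 0.6143 -0.2354  0.068 ] ang(case)  -0.2
cover lead [[-74.0, -12.9], [47.9, -12.6]] mean [-13.1 -12.8] [ 0.6103 -0.0466  0.0795] ang(case)  0.2
held [[-55.0, -154.7], [-55.0, -140.5], [-11.3, -140.0], [-11.3, -154.7]] mean [ -33.1 -147.5] [ 0.598  -0.1823  0.193 ] ang(case)  0.1
[[   0.59493664 -148.05769451]]
```

The fit agrees with the case dimensions to about 1.5 mm and 0.3°. Now I'll place the stick with small corrections: -3 mm along the jaws and -1.5 mm in x.

>>> jog_arm --steps '[{"tx":0.05,"ty":-0.003,"tz":-0.0015,"ax":0.0035,"ay":0,"az":0},{"tx":0.1,"ty":-0.003,"tz":-0.0015,"ax":0.0035,"ay":0,"az":0},{"tx":0.12,"ty":-0.003,"tz":-0.0015,"ax":0.0035,"ay":0,"az":0},{"tx":0.135,"ty":-0.003,"tz":-0.0015,"ax":0.0035,"ay":0,"az":0},{"tx":0.143,"ty":-0.003,"tz":-0.0015,"ax":0.0035,"ay":0,"az":0},{"tx":0.147,"ty":-0.003,"tz":-0.0015,"ax":0.0035,"ay":0,"az":0},{"tx":0.147,"ty":-0.003,"tz":-0.0015,"ax":0.0035,"ay":0,"az":0},{"tx":0.147,"ty":-0.003,"tz":-0.0015,"ax":0.0035,"ay":0,"az":0}]' --hand 5

```text
time_s: 5.95
eef_pos: [0.631, -0.1858, 0.0542]
tool_rot: [-0.018, 0.706, 0.018, 0.707]
force: [-0.3, -0.4, -0.5]
finger_gap: 0.171
```

```bash
python3 - <<'E'
from h import *
st(); snap('wrist','w4')
E
```

```text
t 5.95 p [ 0.631  -0.1858  0.0542] jaw 92.93 tilt [ 1.1e-03 -1.0e-04 -1.0e+00] F [-0.3 -0.4 -0.5] gap 0.17060072707351853
```

View pics/w4.png

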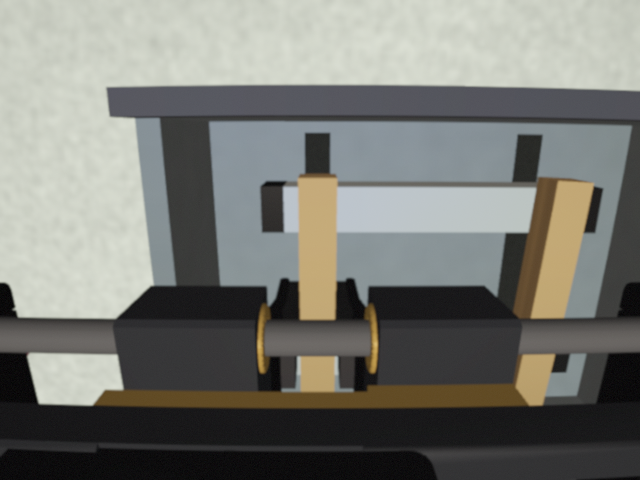

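The stick hangs just above both tubes, parallel to the set stick, and its near end at row 175 lines up with the other's. I'll lower it and release.

>>> jog_arm --steps '[{"tx":0.002,"ty":0.001,"tz":0,"ax":0,"ay":0,"az":0},{"tx":0.0035,"ty":0.001,"tz":0,"ax":0,"ay":0,"az":0},{"tx":0.0035,"ty":0.001,"tz":0,"ax":0,"ay":0,"az":0},{"tx":0.0035,"ty":0.001,"tz":0,"ax":0,"ay":0,"az":0}]' --hand 5

```text
time_s: 6.5
eef_pos: [0.6307, -0.1844, 0.0507]
tool_rot: [-0.018, 0.707, 0.018, 0.707]
force: [-2.9, 1.1, 6.8]
finger_gap: 0.169
```

>>> jog_arm --steps '[{"tx":0,"ty":0,"tz":0,"ax":0,"ay":0,"az":0},{"tx":0,"ty":0,"tz":0,"ax":0,"ay":0,"az":0},{"tx":0,"ty":0,"tz":0,"ax":0,"ay":0,"az":0},{"tx":0,"ty":0,"tz":0,"ax":0,"ay":0,"az":0}]' --hand 35

```text
time_s: 7.0
eef_pos: [0.6305, -0.1846, 0.0499]
tool_rot: [-0.018, 0.707, 0.018, 0.707]
force: [0.8, -0.4, 0.0]
finger_gap: 0.395
```

>>> jog_arm --steps '[{"tx":-0.03,"ty":0,"tz":0,"ax":0,"ay":0,"az":0},{"tx":-0.08,"ty":0,"tz":0,"ax":0,"ay":0,"az":0},{"tx":-0.14,"ty":0,"tz":0,"ax":0,"ay":0,"az":0},{"tx":-0.15,"ty":0,"tz":0,"ax":0,"ay":0,"az":0},{"tx":-0.15,"ty":0,"tz":0,"ax":0,"ay":0,"az":0}]' --hand 35

```text
time_s: 7.62
eef_pos: [0.6307, -0.1846, 0.2003]
tool_rot: [-0.018, 0.707, 0.018, 0.707]
force: [-0.4, -0.5, -0.5]
finger_gap: 0.402
```

```bash
python3 - <<'E'
from h import *
st(); snap('wrist','w5')
goal([.405,-.238,.2],np.radians(-66+90))
E
```

```text
t 7.62 p [ 0.6307 -0.1846  0.2003] jaw 92.94 tilt [ 1.1e-03  1.0e-04 -1.0e+00] F [-0.4 -0.5 -0.5] gap 0.402239445169457
now jaw 92.9 to 24.0 t [-0.0008 -0.042  -0.2276] a [ 6.016e-01 -6.000e-04  1.000e-04] rows>= 3.7034295512056787 6.442986515172004 j7 1.99 q [-0.16  0.46  0.51  1.45 -0.23  1.29  1.99]
```

View pics/w5.png

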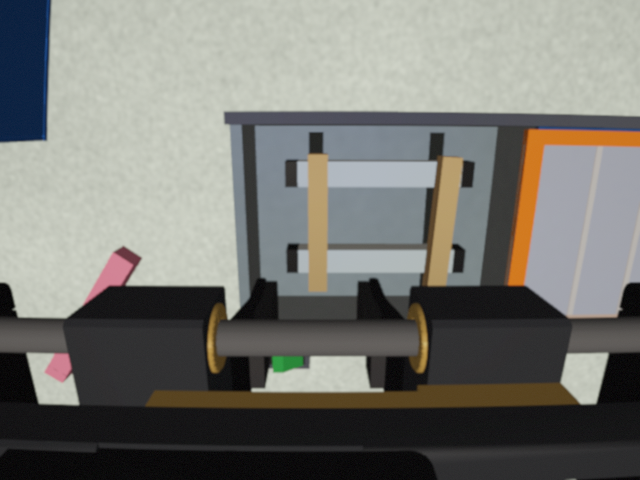

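The new stick lies across both tubes at columns 308–328, rows 155–291. Next is the third tube.

>>> jog_arm --steps '[{"tx":0,"ty":-0.042,"tz":-0.228,"ax":0.602,"ay":0,"az":0},{"tx":0,"ty":-0.042,"tz":-0.228,"ax":0.602,"ay":0,"az":0},{"tx":0,"ty":-0.042,"tz":-0.228,"ax":0.602,"ay":0,"az":0},{"tx":0,"ty":-0.042,"tz":-0.228,"ax":0.602,"ay":0,"az":0},{"tx":0,"ty":-0.042,"tz":-0.228,"ax":0.602,"ay":0,"az":0},{"tx":0,"ty":-0.042,"tz":-0.228,"ax":0.602,"ay":0,"az":0},{"tx":0,"ty":-0.042,"tz":-0.228,"ax":0.602,"ay":0,"az":0},{"tx":0,"ty":-0.042,"tz":-0.228,"ax":0.602,"ay":0,"az":0},{"tx":0,"ty":-0.042,"tz":-0.228,"ax":0.602,"ay":0,"az":0}]' --hand 65

```text
time_s: 8.8
eef_pos: [0.4046, -0.238, 0.1992]
tool_rot: [0.385, 0.594, -0.385, 0.593]
force: [0.8, -0.1, 0.4]
finger_gap: 0.747
```

```bash
python3 - <<'E'
from h import *
st(); snap('wrist','w6')
E
```

```text
t 8.8 p [ 0.4046 -0.238   0.1992] jaw 24.07 tilt [-1.5e-03  2.0e-04 -1.0e+00] F [ 0.8 -0.1  0.4] gap 0.7469823169961491
```

View pics/w6.png

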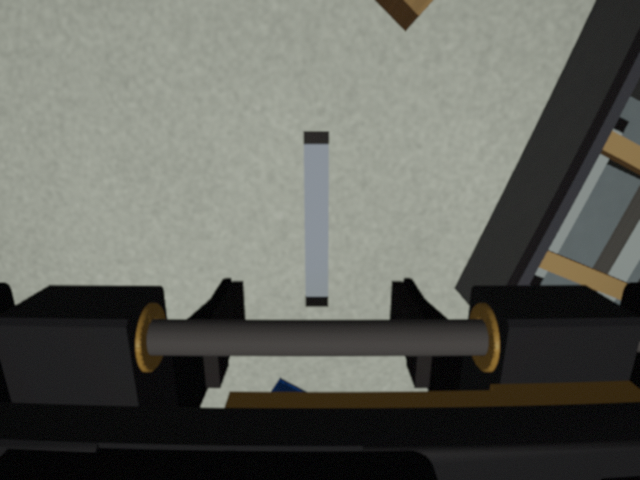

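```bash
python3 - <<'E'
from h import *
c=load('w6'); s=ray(c,[(304,131.5),(328.5,131.5),(327,305),(306,305)],.02); print(s.round(4).tolist(),s.mean(0)); a=(s[0]+s[1]-s[2]-s[3])/2; print(np.linalg.norm(a),np.degrees(np.arctan2(a[1],a[0])),np.linalg.norm(s[0]-s[1]),np.linalg.norm(s[2]-s[3]))
m=s.mean(0); goal([m[0],m[1],.0225],np.arctan2(a[1],a[0])+np.pi/2)
E
```

```text
[[0.3659, -0.1756, 0.02], [0.3836, -0.1677, 0.02], [0.4441, -0.3039, 0.02], [0.427, -0.3115, 0.02]] [ 0.40514956 -0.23966528  0.02      ]
0.14904732743974147 114.0907451565366 0.01937681111506501 0.018681996398263182
now jaw 24.1 to 24.1 t [ 1.769e-01 -1.000e-04  1.700e-03] a [-0.0003 -0.0003  0.0005] rows>= 2.8311777240307414 0.006937164440559055 j7 0.86 q [-0.25 -0.01  0.69  1.94  0.01  1.21  0.86]
```

>>> jog_arm --steps '[{"tx":0.1,"ty":0,"tz":0.0015,"ax":0,"ay":0,"az":0},{"tx":0.1,"ty":0,"tz":0.0015,"ax":0,"ay":0,"az":0},{"tx":0.15,"ty":0,"tz":0.0015,"ax":0,"ay":0,"az":0},{"tx":0.177,"ty":0,"tz":0.0015,"ax":0,"ay":0,"az":0},{"tx":0.177,"ty":0,"tz":0.0015,"ax":0,"ay":0,"az":0},{"tx":0.177,"ty":0,"tz":0.0015,"ax":0,"ay":0,"az":0}]' --hand 65

```text
time_s: 9.6
eef_pos: [0.4054, -0.2397, 0.0228]
tool_rot: [0.385, 0.593, -0.385, 0.593]
force: [0.6, 0.0, -0.1]
finger_gap: 0.746
```

>>> jog_arm --steps '[{"tx":0,"ty":0,"tz":0,"ax":0,"ay":0,"az":0},{"tx":0,"ty":0,"tz":0,"ax":0,"ay":0,"az":0},{"tx":0,"ty":0,"tz":0,"ax":0,"ay":0,"az":0},{"tx":0,"ty":0,"tz":0,"ax":0,"ay":0,"az":0},{"tx":0,"ty":0,"tz":0,"ax":0,"ay":0,"az":0},{"tx":0,"ty":0,"tz":0,"ax":0,"ay":0,"az":0}]' --hand 10

```text
time_s: 10.35
eef_pos: [0.4055, -0.2396, 0.023]
tool_rot: [0.385, 0.593, -0.385, 0.593]
force: [-0.4, -0.0, 1.1]
finger_gap: 0.227
```

>>> jog_arm --steps '[{"tx":-0.05,"ty":0,"tz":0,"ax":0,"ay":0,"az":0},{"tx":-0.1,"ty":0,"tz":0,"ax":0,"ay":0,"az":0},{"tx":-0.15,"ty":0,"tz":0,"ax":0,"ay":0,"az":0},{"tx":-0.19,"ty":0,"tz":0,"ax":0,"ay":0,"az":0},{"tx":-0.19,"ty":0,"tz":0,"ax":0,"ay":0,"az":0}]' --hand 10

```text
time_s: 10.98
eef_pos: [0.4069, -0.2402, 0.2155]
tool_rot: [0.386, 0.591, -0.384, 0.594]
force: [-0.2, 1.2, -2.2]
finger_gap: 0.225
```

```bash
python3 - <<'E'
from h import *
st(); snap('wrist','w7')
p=np.load('case.npy')
# refined case: shift seen by the wrist camera
p2=np.array([p[0]-.0016,p[1]-.0013,p[2]-.005]); p2[0]+=-.1*.005  # keep fit valid around y=-0.1
np.save('case2.npy',p2); w=c2w(p2,[(0,-.1,.21)])[0]; print(p2,w); goal(w,p2[2])
E
```

```text
t 10.97 p [ 0.4069 -0.2402  0.2155] jaw 23.95 tilt [ 5.1e-03 -3.0e-04 -1.0e+00] F [-0.2  1.2 -2.2] gap 0.224700305369082
[ 0.6204923  -0.0344215   0.05253463] [ 0.62574335 -0.13428354  0.21      ]
now jaw 24.0 to 3.0 t [ 0.0041  0.2435 -0.0071] a [ 1.829e-01  1.000e-04 -1.100e-03] rows>= 3.8987518944508412 1.9584960868834853 j7 0.85 q [-0.3  -0.03  0.73  1.92  0.02  1.24  0.85]
```

View pics/w7.png

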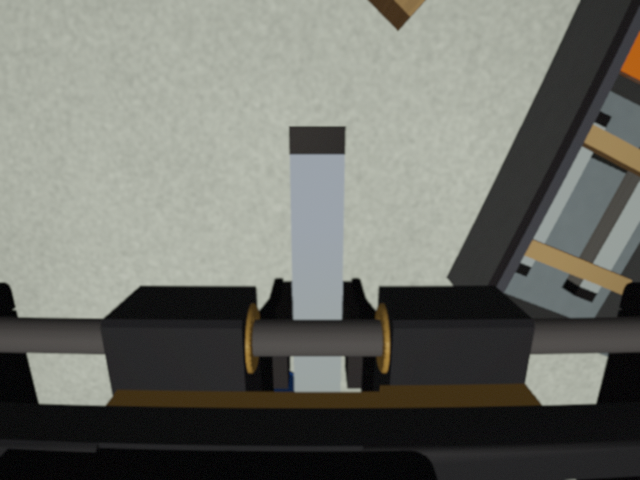

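```bash
python3 - <<'E'
from h import *
p2=np.load('case2.npy'); p2[0]+=.001; np.save('case2.npy',p2)
c=load('w7'); e=ray(c,[(289.5,127),(345,127)],.2155-.0025); a=np.radians(23.95+90); u=np.array([np.cos(a),np.sin(a)]); d=e.mean(0)[:2]-[.4069,-.2402]; print('along',d@u,'across',d@[u[1],-u[0]])
w=c2w(p2,[(0,-.1,.21)])[0]; print(p2,w); goal([.6265,w[1],.21],p2[2])
E
```

```text
along 0.07465839477824458 across 0.0006744938204110845
[ 0.6214923  -0.0344215   0.05253463] [ 0.62674335 -0.13428354  0.21      ]
now jaw 24.0 to 3.0 t [ 0.0041  0.2442 -0.0068] a [ 1.829e-01  1.000e-04 -1.100e-03] rows>= 3.9096698686163696 1.9584960868834853 j7 0.85 q [-0.3  -0.03  0.73  1.92  0.02  1.24  0.85]
```

Grip is centred (end at 74.7 mm of 75). Now to a hover above the bay.

>>> jog_arm --steps '[{"tx":0.004,"ty":0.244,"tz":-0.007,"ax":0.183,"ay":0,"az":0},{"tx":0.004,"ty":0.244,"tz":-0.007,"ax":0.183,"ay":0,"az":0},{"tx":0.004,"ty":0.244,"tz":-0.007,"ax":0.183,"ay":0,"az":0},{"tx":0.004,"ty":0.244,"tz":-0.007,"ax":0.183,"ay":0,"az":0},{"tx":0.004,"ty":0.244,"tz":-0.007,"ax":0.183,"ay":0,"az":0},{"tx":0.004,"ty":0.244,"tz":-0.007,"ax":0.183,"ay":0,"az":0},{"tx":0.004,"ty":0.244,"tz":-0.007,"ax":0.183,"ay":0,"az":0}]' --hand 10

```text
time_s: 11.9
eef_pos: [0.6246, -0.1355, 0.2088]
tool_rot: [0.487, 0.512, -0.488, 0.512]
force: [-0.2, 0.1, -1.0]
finger_gap: 0.228
```

```bash
python3 - <<'E'
from h import *
st(); snap('wrist','w8')
p2=np.load('case2.npy'); goal([.6265,-.1343,.068],p2[2])
E
```

```text
t 11.9 p [ 0.6246 -0.1355  0.2088] jaw 2.86 tilt [-6.e-04  1.e-04 -1.e+00] F [-0.2  0.1 -1. ] gap 0.22814799207244402
now jaw 2.9 to 3.0 t [ 0.1411  0.0017 -0.0009] a [-0.0012 -0.0002 -0.    ] rows>= 2.2578183473554594 0.013246928530145257 j7 0.39 q [-0.34  0.43  0.66  1.5  -0.27  1.3   0.39]
```

View pics/w8.png

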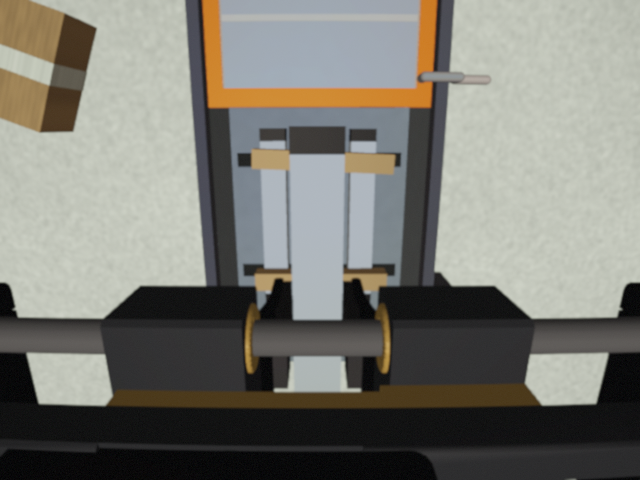

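```bash
python3 - <<'E'
from h import *
a=cv2.imread('pics/w8.png')
cv2.imwrite('pics/w8c.png',cv2.resize(a[70:310,180:470],None,fx=2.4,fy=2.4,interpolation=cv2.INTER_CUBIC))
E
```

```text
(no output)
```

View pics/w8c.png

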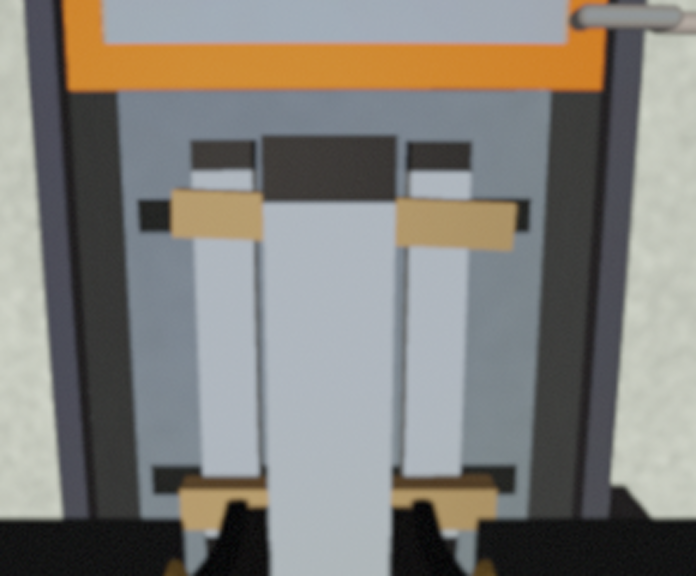

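```bash
python3 - <<'E'
from h import *
c=load('w8'); o=lambda l:np.array(l)/2.4+[180,70]; p=np.load('case2.npy')
def tocase(w):
    a=p[2]; d=w[:,:2]-p[:2]; return np.c_[np.cos(a)*d[:,0]+np.sin(a)*d[:,1],-np.sin(a)*d[:,0]+np.cos(a)*d[:,1]]*1000
for n,q,z in[('railL',[(30,60),(65,510)],.084),('railR',[(641,60),(608,510)],.084),('cover',[(68,91),(604,90)],.0795),('tubL',[(191,143),(254,143),(202,470),(258,470)],.028),('tubR',[(408,143),(471,143),(404,470),(461,470)],.028),('set',[(172,190),(170,237),(518,203),(514,250)],.043),('new',[(180,490),(497,490)],.043),('held',[(262,136),(396,136),(268,500),(391,500)],.2088-.0028)]:
    w=ray(c,o(q),z); print(n,tocase(w).round(1).tolist(),tocase(w).mean(0).round(1))
print(tocase(np.array([[.6246,-.1355]])))
E
```

```text
railL [[-82.1, -4.5], [-82.2, -134.0]] [-82.1 -69.2]
railR [[82.7, -5.0], [83.0, -134.6]] [ 82.9 -69.8]
cover [[-73.5, -12.4], [74.4, -12.6]] [  0.4 -12.5]
tubL [[-47.2, -26.5], [-26.3, -26.6], [-47.9, -140.8], [-27.6, -140.8]] [-37.3 -83.7]
tubR [[24.6, -26.8], [45.5, -26.8], [25.2, -141.0], [45.9, -141.1]] [ 35.3 -83.9]
set [[-51.7, -41.0], [-53.1, -55.9], [59.0, -45.4], [58.4, -60.4]] [  3.2 -50.7]
new [[-53.7, -142.9], [56.5, -143.2]] [   1.4 -143.1]
held [[-11.5, -26.1], [8.5, -26.1], [-11.8, -83.9], [8.5, -84.0]] [ -1.6 -55. ]
[[  -2.20426854 -101.10223485]]
```

The case fit is within 0.5 mm. Shift +2 mm in x and +1 mm in y, then lower.

>>> jog_arm --steps '[{"tx":0.05,"ty":0.002,"tz":-0.001,"ax":-0.001,"ay":0,"az":0},{"tx":0.1,"ty":0.002,"tz":-0.001,"ax":-0.001,"ay":0,"az":0},{"tx":0.12,"ty":0.002,"tz":-0.001,"ax":-0.001,"ay":0,"az":0},{"tx":0.132,"ty":0.002,"tz":-0.001,"ax":-0.001,"ay":0,"az":0},{"tx":0.139,"ty":0.002,"tz":-0.001,"ax":-0.001,"ay":0,"az":0},{"tx":0.139,"ty":0.002,"tz":-0.001,"ax":-0.001,"ay":0,"az":0},{"tx":0.139,"ty":0.002,"tz":-0.001,"ax":-0.001,"ay":0,"az":0}]' --hand 10

```text
time_s: 12.82
eef_pos: [0.6283, -0.1332, 0.0711]
tool_rot: [0.487, 0.513, -0.486, 0.514]
force: [-0.3, -0.3, -1.6]
finger_gap: 0.23
```

```bash
python3 - <<'E'
from h import *
st(); snap('wrist','w9')
E
```

```text
t 12.82 p [ 0.6283 -0.1332  0.0711] jaw 3.1 tilt [ 0.0016 -0.     -1.    ] F [-0.3 -0.3 -1.6] gap 0.2299088396745803
```

View pics/w9.png

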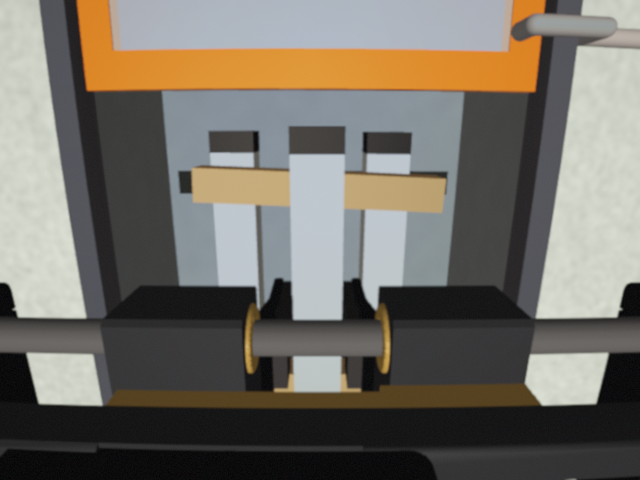

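The tube sits centrally between the lower tubes and parallel to them, just above the sticks. I'll lower the last 5 mm and release.

>>> jog_arm --steps '[{"tx":0.003,"ty":-0.001,"tz":0.0005,"ax":0,"ay":0,"az":0},{"tx":0.005,"ty":-0.001,"tz":0.0005,"ax":0,"ay":0,"az":0},{"tx":0.005,"ty":-0.001,"tz":0.0005,"ax":0,"ay":0,"az":0},{"tx":0.005,"ty":-0.001,"tz":0.0005,"ax":0,"ay":0,"az":0}]' --hand 10

```text
time_s: 13.38
eef_pos: [0.6268, -0.1338, 0.066]
tool_rot: [0.487, 0.513, -0.486, 0.513]
force: [-4.6, 1.9, 9.3]
finger_gap: 0.228
```

>>> jog_arm --steps '[{"tx":0,"ty":0,"tz":0,"ax":0,"ay":0,"az":0},{"tx":0,"ty":0,"tz":0,"ax":0,"ay":0,"az":0},{"tx":0,"ty":0,"tz":0,"ax":0,"ay":0,"az":0},{"tx":0,"ty":0,"tz":0,"ax":0,"ay":0,"az":0}]' --hand 40

```text
time_s: 13.88
eef_pos: [0.6267, -0.1336, 0.0649]
tool_rot: [0.486, 0.513, -0.486, 0.513]
force: [0.3, -0.6, -0.5]
finger_gap: 0.452
```

>>> jog_arm --steps '[{"tx":-0.03,"ty":0,"tz":0,"ax":0,"ay":0,"az":0},{"tx":-0.08,"ty":0,"tz":0,"ax":0,"ay":0,"az":0},{"tx":-0.14,"ty":0,"tz":0,"ax":0,"ay":0,"az":0},{"tx":-0.14,"ty":0,"tz":0,"ax":0,"ay":0,"az":0},{"tx":-0.14,"ty":0,"tz":0,"ax":0,"ay":0,"az":0}]' --hand 40

```text
time_s: 14.5
eef_pos: [0.6266, -0.1334, 0.2046]
tool_rot: [0.486, 0.513, -0.486, 0.513]
force: [-0.8, -0.1, -0.1]
finger_gap: 0.463
```

```bash
python3 - <<'E'
from h import *
st(); snap('wrist','w10'); snap('side','s10')
a=cv2.imread('pics/s10.png')
cv2.imwrite('pics/s10c.png',cv2.resize(a[170:390,265:455],None,fx=2.7,fy=2.7,interpolation=cv2.INTER_CUBIC))
E
```

```text
t 14.5 p [ 0.6266 -0.1334  0.2046] jaw 3.1 tilt [-1.e-04  4.e-04 -1.e+00] F [-0.8 -0.1 -0.1] gap 0.4627564477666569
```

View pics/w10.png

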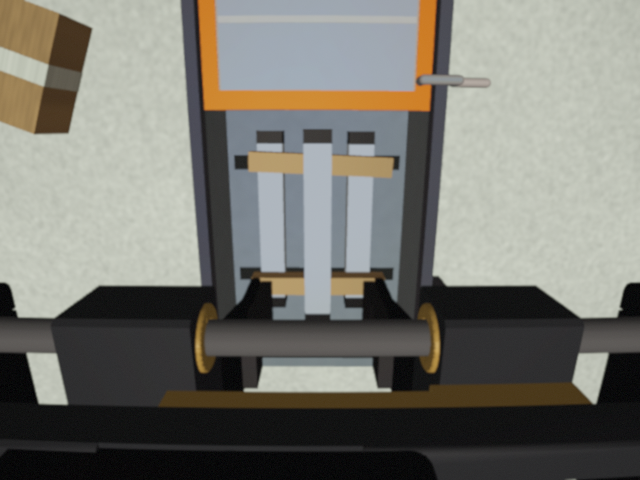

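View pics/s10c.png

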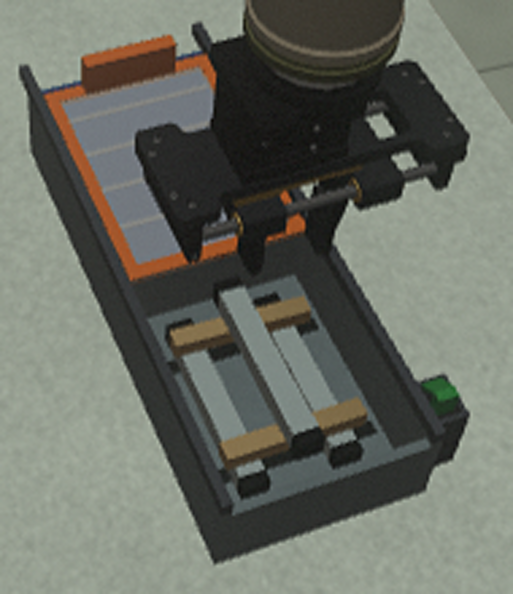

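The tube lies centred on both sticks, parallel and clear of the tubes below. Next I'll locate the tab exactly.

```bash
python3 - <<'E'
from h import *
c=load('side0'); p=np.load('case2.npy')
def tocase(w):
    a=p[2]; d=w[:,:2]-p[:2]; return np.c_[np.cos(a)*d[:,0]+np.sin(a)*d[:,1],-np.sin(a)*d[:,0]+np.cos(a)*d[:,1]]*1000
print(tocase(ray(c,np.array([(83,57),(175,37)])/2.7+[265,170],.114)),tocase(ray(c,np.array([(45,95),(213,58)])/2.7+[265,170],.0795)))
b=load('scene0')
print(tocase(ray(b,np.array([(640,120),(657,118),(682,183),(664,190)])/3.6+[195,190],.114)))
goal(c2w(p,[(0,.245,.2)])[0],p[2])
goal(c2w(p,[(0,.245,.105)])[0],p[2])
E
```

```text
[[-37.06047867 190.13993409]
 [ 42.6902591  186.95420007]] [[-70.14576431 192.15125231]
 [ 78.80948302 185.81185141]]
[[-33.38773608 180.34272764]
 [-33.87765637 193.48427671]
 [ 40.33851852 192.56609215]
 [ 45.84082362 177.8289637 ]]
now jaw 3.1 to 3.0 t [ 0.0037  0.0012 -0.344 ] a [ 0.0008 -0.0002  0.0011] rows>= 5.504357384516011 0.014718789419431425 j7 0.39 q [-0.35  0.44  0.65  1.5  -0.27  1.3   0.39]
now jaw 3.1 to 3.0 t [ 0.0987  0.0014 -0.344 ] a [ 0.0008 -0.0002  0.0011] rows>= 5.7255222459489845 0.014718789419431425 j7 0.39 q [-0.35  0.44  0.65  1.5  -0.27  1.3   0.39]
```

>>> jog_arm --steps '[{"tx":0,"ty":0.001,"tz":-0.33,"ax":0,"ay":0,"az":0},{"tx":0,"ty":0.001,"tz":-0.33,"ax":0,"ay":0,"az":0},{"tx":0,"ty":0.001,"tz":-0.33,"ax":0,"ay":0,"az":0},{"tx":0,"ty":0.001,"tz":-0.33,"ax":0,"ay":0,"az":0},{"tx":0,"ty":0.001,"tz":-0.33,"ax":0,"ay":0,"az":0},{"tx":0,"ty":0.001,"tz":-0.33,"ax":0,"ay":0,"az":0},{"tx":0.05,"ty":0.001,"tz":-0.33,"ax":0,"ay":0,"az":0},{"tx":0.098,"ty":0.001,"tz":-0.33,"ax":0,"ay":0,"az":0},{"tx":0.098,"ty":0.001,"tz":-0.33,"ax":0,"ay":0,"az":0},{"tx":0.098,"ty":0.001,"tz":-0.33,"ax":0,"ay":0,"az":0}]' --hand 40

```text
time_s: 15.85
eef_pos: [0.6108, 0.1954, 0.1085]
tool_rot: [0.487, 0.513, -0.486, 0.513]
force: [-0.4, 0.4, 0.6]
finger_gap: 0.46
```

```bash
python3 - <<'E'
from h import *
st(); snap('side','s11')
p=np.load('case2.npy'); goal(c2w(p,[(0,.008,.105)])[0],p[2])
a=cv2.imread('pics/s11.png')
cv2.imwrite('pics/s11c.png',cv2.resize(a[130:350,245:455],None,fx=2.7,fy=2.7,interpolation=cv2.INTER_CUBIC))
E
```

```text
t 15.85 p [0.6108 0.1954 0.1085] jaw 3.05 tilt [ 1.3e-03  1.0e-04 -1.0e+00] F [-0.4  0.4  0.6] gap 0.4597790159942443
now jaw 3.1 to 3.0 t [ 0.004  -0.002   0.2224] a [ 0.0004 -0.0004 -0.0013] rows>= 3.5588550840017485 0.015119533800054825 j7 -0.13 q [-0.77  0.5   0.52  1.59 -0.27  1.12 -0.13]
```

View pics/s11c.png

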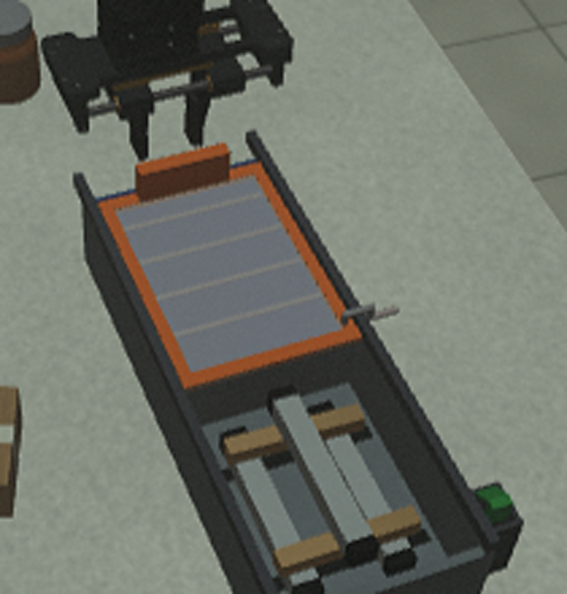

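The fingers are behind the tab with nothing in the way. I'll push gently in stages.

>>> jog_arm --steps '[{"tx":0.003,"ty":0,"tz":0.01,"ax":0,"ay":0,"az":0},{"tx":0.003,"ty":0,"tz":0.02,"ax":0,"ay":0,"az":0},{"tx":0.003,"ty":0,"tz":0.03,"ax":0,"ay":0,"az":0},{"tx":0.003,"ty":0,"tz":0.045,"ax":0,"ay":0,"az":0},{"tx":0.003,"ty":0,"tz":0.06,"ax":0,"ay":0,"az":0},{"tx":0.003,"ty":0,"tz":0.08,"ax":0,"ay":0,"az":0},{"tx":0.003,"ty":0,"tz":0.1,"ax":0,"ay":0,"az":0},{"tx":0.003,"ty":0,"tz":0.12,"ax":0,"ay":0,"az":0},{"tx":0.003,"ty":0,"tz":0.135,"ax":0,"ay":0,"az":0},{"tx":0.003,"ty":0,"tz":0.145,"ax":0,"ay":0,"az":0}]' --hand 40

```text
time_s: 17.15
eef_pos: [0.6177, 0.0499, 0.104]
tool_rot: [0.486, 0.513, -0.487, 0.513]
force: [0.2, 1.2, 1.7]
finger_gap: 0.46
```

```bash
python3 - <<'E'
from h import *
st(); snap('wrist','w12')
p=np.load('case2.npy'); goal(c2w(p,[(0,.008,.105)])[0],p[2])
E
```

```text
t 17.15 p [0.6177 0.0499 0.104 ] jaw 3.05 tilt [-2.e-04 -0.e+00 -1.e+00] F [0.2 1.2 1.7] gap 0.45965118707458524
now jaw 3.0 to 3.0 t [-0.0009 -0.0005  0.0751] a [-0.0002  0.0004  0.0001] rows>= 1.2014382761516134 0.00511593745459327 j7 0.11 q [-0.59  0.47  0.56  1.66 -0.28  1.09  0.11]
```

View pics/w12.png

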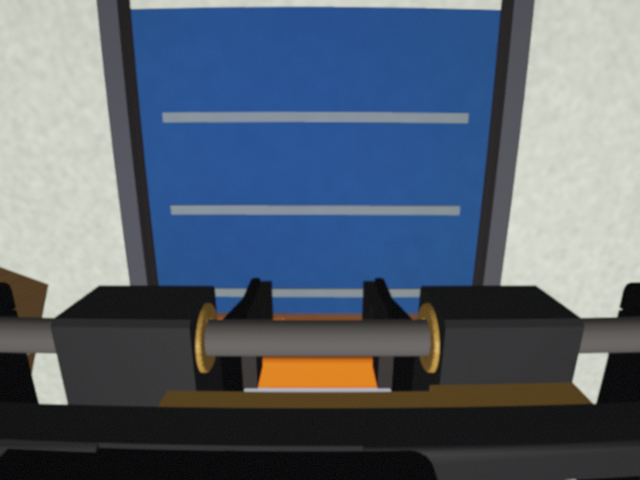

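The cover is sliding with the fingers, exposing the blue roof behind. Continuing in smaller steps towards home.

>>> jog_arm --steps '[{"tx":0,"ty":0,"tz":0.01,"ax":0,"ay":0,"az":0},{"tx":0,"ty":0,"tz":0.02,"ax":0,"ay":0,"az":0},{"tx":0,"ty":0,"tz":0.03,"ax":0,"ay":0,"az":0},{"tx":0,"ty":0,"tz":0.04,"ax":0,"ay":0,"az":0},{"tx":0,"ty":0,"tz":0.047,"ax":0,"ay":0,"az":0},{"tx":0,"ty":0,"tz":0.052,"ax":0,"ay":0,"az":0},{"tx":0,"ty":0,"tz":0.056,"ax":0,"ay":0,"az":0},{"tx":0,"ty":0,"tz":0.06,"ax":0,"ay":0,"az":0}]' --hand 40

```text
time_s: 18.2
eef_pos: [0.6207, -0.0064, 0.1039]
tool_rot: [0.486, 0.515, -0.485, 0.513]
force: [-3.7, 9.5, 2.7]
finger_gap: 0.463
```

>>> jog_arm --steps '[{"tx":0,"ty":0,"tz":0.003,"ax":0,"ay":0,"az":0},{"tx":0,"ty":0,"tz":0.006,"ax":0,"ay":0,"az":0},{"tx":0,"ty":0,"tz":0.009,"ax":0,"ay":0,"az":0},{"tx":0,"ty":0,"tz":0.012,"ax":0,"ay":0,"az":0}]' --hand 40

```text
time_s: 18.7
eef_pos: [0.6214, -0.0196, 0.104]
tool_rot: [0.486, 0.514, -0.486, 0.513]
force: [-2.9, 3.3, 0.7]
finger_gap: 0.461
```

```bash
python3 - <<'E'
from h import *
st(); snap('side','s13')
p=np.load('case2.npy'); goal(c2w(p,[(0,.008,.105)])[0],p[2])
a=cv2.imread('pics/s13.png')
cv2.imwrite('pics/s13c.png',cv2.resize(a[170:390,265:455],None,fx=2.7,fy=2.7,interpolation=cv2.INTER_CUBIC))
E
```

```text
t 18.7 p [ 0.6214 -0.0196  0.104 ] jaw 3.16 tilt [-7.0e-04  1.4e-03 -1.0e+00] F [-2.9  3.3  0.7] gap 0.46110732769780655
now jaw 3.1 to 3.0 t [-0.001  -0.0007  0.0059] a [ 0.001  -0.0003  0.0002] rows>= 0.0972617265474247 0.011469731554620093 j7 0.23 q [-0.49  0.48  0.58  1.65 -0.29  1.09  0.23]
```

View pics/s13c.png

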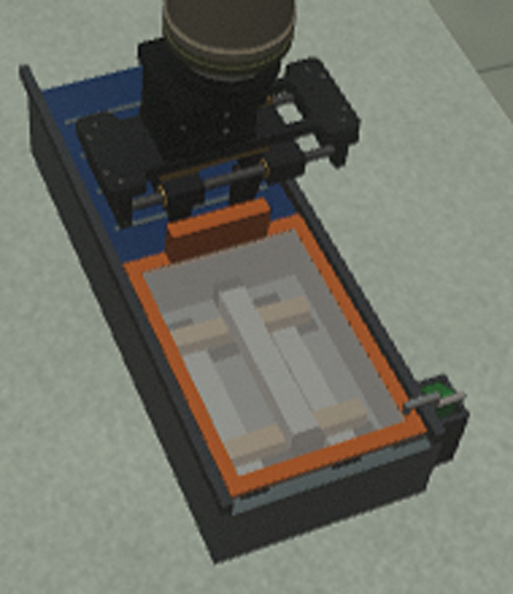

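The bar is over the green tongue and pressing it down, and the cover's leading edge is still several mm short of home. I'll push on in small steps.

>>> jog_arm --steps '[{"tx":0,"ty":0,"tz":0.003,"ax":0,"ay":0,"az":0},{"tx":0,"ty":0,"tz":0.006,"ax":0,"ay":0,"az":0},{"tx":0,"ty":0,"tz":0.009,"ax":0,"ay":0,"az":0},{"tx":0,"ty":0,"tz":0.011,"ax":0,"ay":0,"az":0}]' --hand 40

```text
time_s: 19.25
eef_pos: [0.6221, -0.0262, 0.1041]
tool_rot: [0.487, 0.516, -0.484, 0.512]
force: [-5.3, 21.7, 5.2]
finger_gap: 0.459
```

```bash
python3 - <<'E'
from h import *
st(); snap('side','s14')
p=np.load('case2.npy'); goal(c2w(p,[(0,.008,.105)])[0],p[2])
a=cv2.imread('pics/s14.png')
cv2.imwrite('pics/s14c.png',cv2.resize(a[230:390,305:455],None,fx=3.7,fy=3.7,interpolation=cv2.INTER_CUBIC))
E
```

```text
t 19.25 p [ 0.6221 -0.0262  0.1041] jaw 3.29 tilt [-0.0013  0.0071 -1.    ] F [-5.3 21.7  5.2] gap 0.4590790702235451
now jaw 3.3 to 3.0 t [-0.0009 -0.001   0.0002] a [ 0.0025 -0.0036  0.0005] rows>= 0.02262958435286516 0.047152448111642535 j7 0.25 q [-0.47  0.48  0.58  1.65 -0.3   1.1   0.25]
```

View pics/s14c.png

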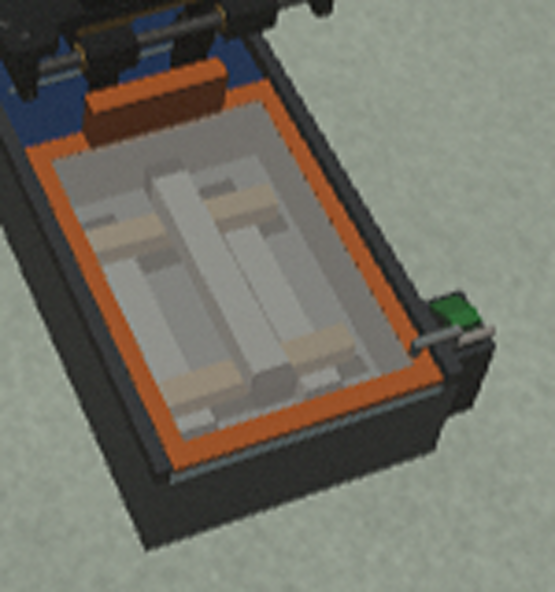

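The green tongue now looks up behind the bar, and the force rose to 22 N as at a stop. I'll give a small further push to confirm it's at the stop.

>>> jog_arm --steps '[{"tx":0,"ty":0,"tz":0.001,"ax":0,"ay":0,"az":0},{"tx":0,"ty":0,"tz":0.002,"ax":0,"ay":0,"az":0},{"tx":0,"ty":0,"tz":0.002,"ax":0,"ay":0,"az":0}]' --hand 40

```text
time_s: 19.68
eef_pos: [0.6221, -0.0262, 0.1041]
tool_rot: [0.487, 0.517, -0.483, 0.512]
force: [-6.5, 22.4, 5.9]
finger_gap: 0.462
```

At the stop: no movement with more push. Back off and lift away.

>>> jog_arm --steps '[{"tx":0,"ty":0,"tz":-0.01,"ax":0,"ay":0,"az":0},{"tx":0,"ty":0,"tz":-0.03,"ax":0,"ay":0,"az":0},{"tx":-0.05,"ty":0,"tz":-0.05,"ax":0,"ay":0,"az":0},{"tx":-0.1,"ty":0,"tz":-0.1,"ax":0,"ay":0,"az":0},{"tx":-0.1,"ty":0,"tz":-0.15,"ax":0,"ay":0,"az":0},{"tx":-0.1,"ty":0,"tz":-0.15,"ax":0,"ay":0,"az":0},{"tx":-0.1,"ty":0,"tz":-0.15,"ax":0,"ay":0,"az":0},{"tx":-0.1,"ty":0,"tz":-0.15,"ax":0,"ay":0,"az":0}]' --hand 40

```text
time_s: 20.68
eef_pos: [0.6143, 0.1144, 0.2038]
tool_rot: [0.487, 0.513, -0.487, 0.513]
force: [1.2, 0.3, -0.8]
finger_gap: 0.457
```

```bash
python3 - <<'E'
from h import *
st(); snap('side','s15'); snap('scene','sc15')
a=cv2.imread('pics/s15.png')
cv2.imwrite('pics/s15c.png',cv2.resize(a[230:390,305:455],None,fx=3.7,fy=3.7,interpolation=cv2.INTER_CUBIC))
a=cv2.imread('pics/sc15.png')
cv2.imwrite('pics/sc15c.png',cv2.resize(a[190:320,195:415],None,fx=3.6,fy=3.6,interpolation=cv2.INTER_CUBIC))
E
```

```text
t 20.68 p [0.6143 0.1144 0.2038] jaw 2.96 tilt [-2.e-04 -8.e-04 -1.e+00] F [ 1.2  0.3 -0.8] gap 0.4569684828822159
```

View pics/s15c.png

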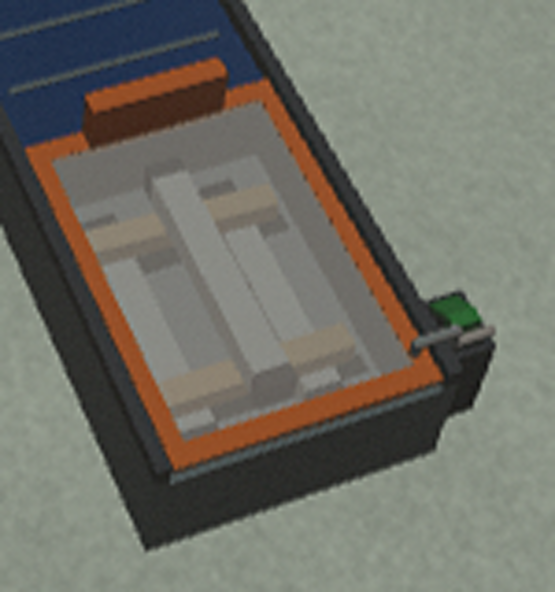

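View pics/sc15c.png

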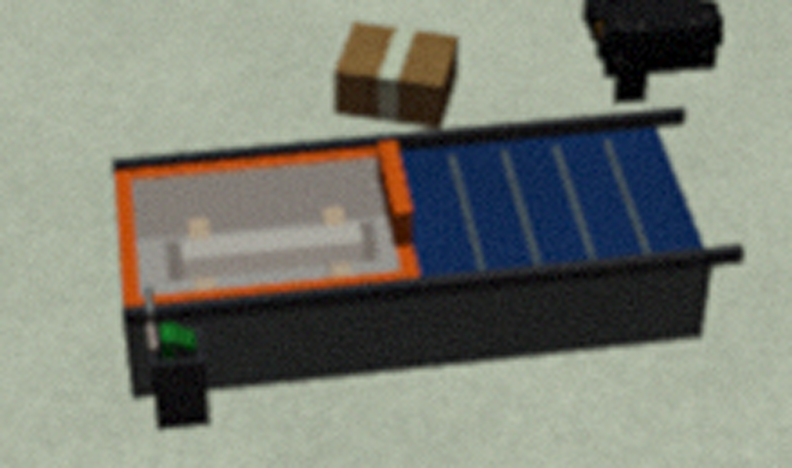

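View pics/s15.png

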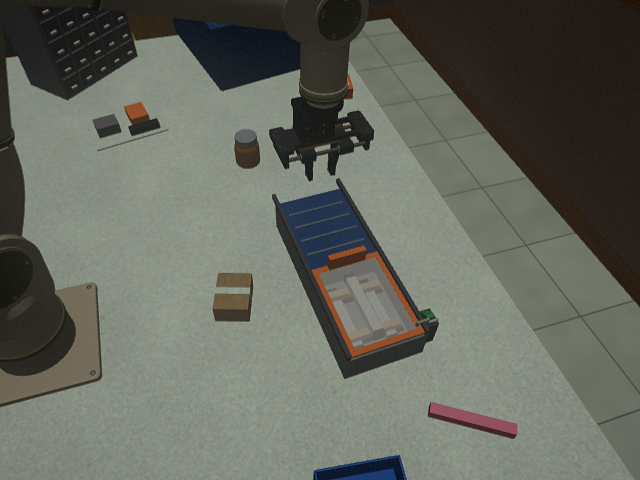

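The cover is home. In the scene crop the tongue is up at (177,335), the same height as before, with the bar at (152,320) on its far side. The tube and sticks are centred under the cover, and the carton, bin and jar haven't moved. Handing in.

```bash
python3 - <<'E'
from h import *
print(workorder.hand_in()); st()
E
```

```text
the job is handed in; nothing more can be done
None
the job is handed in; nothing more can be done
```

The job is done and handed in after about 21 s of the 72 s allowed.

- **Spacer:** I laid the loose stick across both lower tubes at about case x +1, y -150 mm.
- **Tube:** I set the third tube centrally on the two sticks at about case x 0, y -100 mm. It is parallel to the tubes below and clear of them.
- **Cover:** I pushed it shut by the orange tab to its stop. A slightly harder push at about 22 N moved it no further.

**Last checks:**
- The last side and scene pictures show the cover staying home after I let go, and the green tongue back up behind the steel bar. Under the cover the tube and sticks are in place.
- The carton and jar look unmoved. The bin is only partly in the last side picture; the visible part looks unmoved.
- The gripper was well clear of everything.

**Where checks disagreed:**
- The tab sat about 20–25 mm less far open than the 225 mm maximum, so I used its measured position.
- The first case fit from the side and scene cameras was 1–2 mm off the wrist view, so I used the wrist fit.
- The already-placed stick lies about 2° skewed and about 3 mm off centre. I left it as it was.

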